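Release the grinding balls through the press-and-turn safety cap

ROBOT

A 6-joint arm with a two-finger parallel gripper is mounted at the origin on the work surface; the furniture and walls round the work are solid. World frame = base frame: x ahead of the robot, y to its left, z up, the work surface at z = 0. Lengths are in m, angles in rad, forces in N, time in s.
With the tool pointing down it reaches from about 0.25 to 0.8 m from the base axis. Payload 8.5 kg.
Tool frame: the origin (TCP) lies midway between the tips of the shut fingers; the grasp point (between the pads) lies 19 mm behind it; z points along the fingers, y is the line along which they close (so a half turn about z gives the same grasp; the last joint's range is limited). The gripper opens to 85 mm and grips with 20 to 120 N. Pads are 22 mm wide; open, the fingers measure 114 mm over their backs; the gripper's body (76 mm by 85 mm) begins 54 mm behind the grasp point. The pads swing forward as they close: fully open they stand 13 mm farther back than shut.
Start: joints at [1.227, 0.238, -0.013, 1.319, 0, 1.571], TCP at [0.177, 0.494, 0.231] pointing down, gripper open.
Joint ranges: [-2.66, 2.66], [-1.03, 1.9], [-1.14, 1.46], [-1.82, 2.27], [-1.45, 1.34], [-3.14, 3.14]. Speed limits (rad/s): [2.22, 2.22, 2.79, 3.14, 3.14, 3.14].

INTERFACE

Orientations are given as a unit quaternion [x, y, z, w].
In Python, from cell import * gives the robot as it stands. The module is installed in compiled form; this text tells all that it offers.
- The arm moves only by the shell command python3 -m crank 'ROWS' [FORCE]. ROWS is text: rows parted by semicolons, each of 7 numbers parted by spaces: the turn, a rotation vector about the tool's x, y, z in units of 6 degrees (1.0 is 6 degrees), then the shift along the tool's x, y, z in units of 25 mm (1.0 is 25 mm), then the finger opening in mm, from 0 to 85.4. A call has 1 to 8 rows; each row shifts and turns the commanded pose from where the row before left it, along the tool's axes as they then stand; what a row does not reach is not made up. A row lasts 1/10 s, in which the tool goes at most 50 mm and 8.59 degrees, less where a joint would pass 70% of its speed; a pose out of reach is approached as far as the arm can. A call is refused whole if a number of a shift passes 1 or a number of a turn 1, either way. A call with a gripper value outside its range is refused whole. The fingers move at their own pace and stop on an object; FORCE is the grip in N (left out, the last holds). Time passes only in rows, so rows that do not move let the fingers close. It gives the time, the measured TCP pose, the force, the opening and the grip force at its end, in the units of the state.
- sense(): the state, without advancing time (a new reading comes with each control period).
- read_camera(name): name is "scene" or "side" or "wrist"; returns a dict with "color" (420x560x3 uint8, red, green, blue), "camera_matrix" (3x3 intrinsics, pixels), "world_to_cam" (4x4, takes a point from world to camera coordinates); the wrist camera has in their place "tool_from_camera" (4x4, takes a point from camera to tool coordinates, whose origin is the TCP and whose axes are the flange's). Camera axes: x right, y up, looking along -z (the intrinsics and any distortion apply to the point x, -y, -z); pixel columns grow to the right and rows downward; lengths in m; the calibration is good to about 2 mm. A picture is of the moment at which its call begins: read the wrist's pose just before it. There is no depth.
- hand_in(): hands the job in; it is judged then, once.
Trained networks look in a picture, given as the dict that the camera call returned (one of the last four; its "shot" number tells which), for a name from the list of things; names that differ only in an ending like _2 or _b are one class to them, and where a whole thing is asked for, a point or a joint stands for the part that bears it (a point fixed in the world has none). Each returns a list of dicts, best first, with "conf" (0 to 1); they miss things now and then, are a little off and sometimes report something else, mostly with a low value. They report only what shows in the picture. A call takes as long as a camera call. They do not tell look-alikes from the thing itself.
- boxes_of(query, picture): "extent" ([left, top, right, bottom] in pixels, round what is visible of it).
The state is a dict: "clock": time; "qpos": joint angles; "qvel": joint speeds; "joint_efforts": joint torques, N m; "eef_pos": TCP position; "eef_rot": TCP orientation; "wrist_force": force on the tool from outside, world axes, zero at the start; "wrist_torque": the same for the moment, N m; "grip_width": finger opening in m; "finger_force": force on a finger pad.
Only numpy, scipy, OpenCV 4.12 (cv2) and the standard library are available. Lean on these libraries where they do the work, as an engineer would, in place of code of your own. Each camera call takes 0.05 s, during which the arm holds its last target. There are 200 camera calls.

TASK

Charge the round milling jar with the three steel grinding balls waiting in the dispenser. First push the diverter flap fully over so that the chute leads to the round jar and not to the square bin, then press the spring-loaded safety cap firmly down, turn it anticlockwise to its stop while it is held down, and let it spring up so that the balls roll out. All three balls must end in the jar; leave the jar, the bin and the two bottles standing where they are.

Things in the scene. Friction and masses are not known exactly. Their poses are not given: they have to be found in the camera images.
- dispenser: Fixed metal ball dispenser, 300 mm long. Origin on the table; +x points up the sloping chute, +y to the left looking up it. A trough (24 mm inside, walls 24 mm high) comes down from x = 147 mm, opens into a Y (140 mm wide) at x = 27 and ends in drop holes at x = -133, y = +50 and -50. Chute floor: 115 mm above the table at x = 0, rising 0.213 per mm. Safety cap over the trough at x = 73, y = 0.
- plug (a joint): Height in m of the spring plug that carries the cap: 0 locked, -0.0075 pressed to its stop, +0.022 sprung up (outlet open). The spring pushes up with about 13 N when locked; the bayonet lets the cap turn only when it is pressed more than 5.5 mm down (about 14 N). Once the cap is turned past about 0.9 rad and let go, the plug springs up by itself.
- cap (a joint): Turn of the safety cap in rad, growing anticlockwise seen from above: 0 locked, stop at 1.15. It turns freely only while pressed down.
- cap_grip (a point): Centre of the top face of the cap's grip bar. The cap is a grey disc, 72 mm across, 6 mm thick, with a raised bar across it: 56 mm long, 13 mm thick, 18 mm high. When locked, the bar's top is 217 mm and the disc's upper face 199 mm above the table. The point's x axis runs along the bar; z is up and is the turning axis.
- flap (a joint): Turn of the diverter flap in rad, anticlockwise from above, stops at -0.45 and +0.45; it stays where it is left (about 1 N at its post moves it). A steel blade hinged at x = -45 mm, y = 0 of the dispenser, pointing up the chute. Positive: its tip stands towards +y of the dispenser, shuts that exit, and balls roll to the -y exit; negative the other way. Starts near the middle.
- flap_post (a point): Top centre of the upright post by which the flap is pushed sideways: 10 mm thick with a black head 14 mm across and 6 mm high, 42 mm from the flap's hinge; it is square to the sloping chute floor (leans 12 degrees down the chute), 68 mm tall and 44 mm above the chute's side walls.
- milling_jar: Round open steel jar, 80 mm outside at its rim and 58 mm high, standing on the table under one of the two exits, either one. Origin at the centre of its underside. The balls must end in it.
- return_bin: Square open steel bin, 78 x 78 x 58 mm, under the other exit. Origin at the centre of its underside. No ball belongs in it.
- ball_0_center (a point): Centre of the lowest steel ball, 20 mm across; the three balls queue behind the plug.
- ball_1_center (a point): Centre of the middle ball.
- ball_2_center (a point): Centre of the uppermost ball.
- ball_0: The lowest ball, 33 g.
- ball_1: The middle ball, 33 g.
- ball_2: The uppermost ball, 33 g.
- buffer_bottle: White bottle with a screw cap, 51 mm across, 98 mm high, standing beside the chute near the flap, on either side. Origin at the centre of its underside. A bystander.
- amber_bottle: Small amber bottle, 34 mm across, 62 mm high, standing on the other side of the chute. Origin at the centre of its underside. A bystander.
There are look-alikes about, which are no part of the job. What is shaped like the milling_jar but pink is not meant.

How it is judged:
By the outcome, as a careful person would: the job done as asked, in the order asked, and still so for the second after the job is handed in, with the robot touching nothing.
It also fails if it takes over 58 s, if anything falls off the work surface, if the arm or the gripper's body presses on something with over 40 N, if the wrist force passes 120 N, or if a joint passes its speed limit or range.

## Working session

There is one attempt and no reset: what is moved stays moved. The work goes in short steps, Python scripts to look and compute and a shell command to move; the robot and the scene stay as the last step left them, time stands still between calls to the robot, and variables do not carry over. Pictures are saved under pics/ and viewed, at most 10 in all, crops included, and the job is handed in when it is done.

```bash
mkdir -p pics
cat > h.py <<'E'
import numpy as np, cv2
from cell import *
from scipy.spatial.transform import Rotation as R
def save(p,n): cv2.imwrite('pics/'+n+'.png',p['color'][:,:,::-1])
def proj(p,X):
    c=p['world_to_cam']@np.append(X,1); K=p['camera_matrix']; v=K@np.array([c[0],-c[1],-c[2]]); return v[:2]/v[2]
def ray(p,uv):
    K=np.array(p['camera_matrix']);W=np.array(p['world_to_cam'])
    d=np.linalg.inv(K)@[uv[0],uv[1],1]; d=np.array([d[0],-d[1],-d[2]]); Ri=W[:3,:3].T
    return -Ri@W[:3,3], Ri@d
def atz(p,uv,z):
    o,d=ray(p,uv); return o+d*(z-o[2])/d[2]
def tri(a,ua,b,ub):
    o1,d1=ray(a,ua);o2,d2=ray(b,ub); s=np.linalg.lstsq(np.c_[d1,-d2],o2-o1,rcond=None)[0]
    x,y=o1+s[0]*d1,o2+s[1]*d2; return (x+y)/2,np.linalg.norm(x-y)
E
python3 - <<'E'
from h import *
np.set_printoptions(precision=3,suppress=True)
s=sense();print(s['clock'],s['eef_pos'],s['eef_rot'],s['wrist_force'])
for n in('scene','side'):
    p=read_camera(n);save(p,n+'1');print(n,list(p))
    for q in('dispenser','cap_grip','flap_post','flap','milling_jar','return_bin','buffer_bottle','amber_bottle'):
        for b in boxes_of(q,p)[:3]:print(q,round(b['conf'],2),np.round(b['extent']))
E
```

```text
0.0 [0.177 0.494 0.231] [ 0.171  0.985 -0.001 -0.   ] [-1.012  0.176  0.179]
scene ['color', 'camera_matrix', 'world_to_cam', 'shot']
dispenser 0.87 [268. 165. 410. 283.]
cap_grip 0.73 [292. 166. 320. 184.]
flap_post 0.81 [332. 191. 347. 226.]
flap_post 0.57 [281. 260. 294. 285.]
flap 0.6 [329. 193. 346. 223.]
milling_jar 0.92 [371. 246. 406. 289.]
milling_jar 0.57 [252. 326. 298. 382.]
milling_jar 0.56 [329. 266. 385. 317.]
return_bin 0.63 [328. 267. 385. 318.]
return_bin 0.59 [288. 162. 321. 183.]
buffer_bottle 0.57 [348. 200. 356. 213.]
amber_bottle 0.93 [278. 261. 294. 289.]
side ['color', 'camera_matrix', 'world_to_cam', 'shot']
dispenser 0.94 [196. 214. 322. 301.]
dispenser 0.66 [197. 279. 232. 309.]
dispenser 0.17 [241. 240. 266. 253.]
cap_grip 0.92 [277. 213. 309. 242.]
flap_post 0.48 [238. 240. 266. 252.]
flap 0.56 [240. 240. 267. 254.]
milling_jar 0.9 [175. 156. 202. 188.]
milling_jar 0.71 [225. 172. 253. 202.]
milling_jar 0.6 [199. 281. 231. 309.]
return_bin 0.76 [190. 236. 215. 271.]
return_bin 0.48 [247. 210. 259. 225.]
buffer_bottle 0.82 [273. 292. 292. 318.]
buffer_bottle 0.25 [278. 215. 305. 243.]
amber_bottle 0.59 [250. 213. 262. 226.]
amber_bottle 0.54 [195. 213. 323. 300.]
```

View pics/scene1.png

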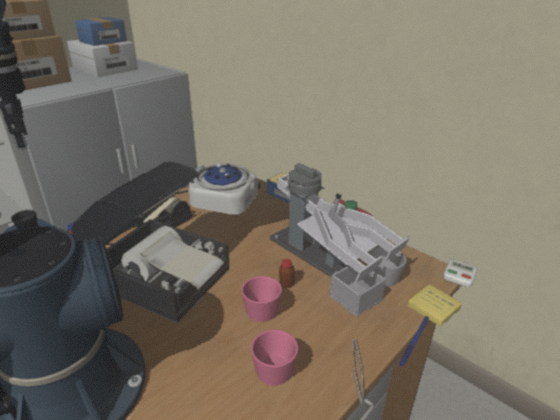

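View pics/side1.png

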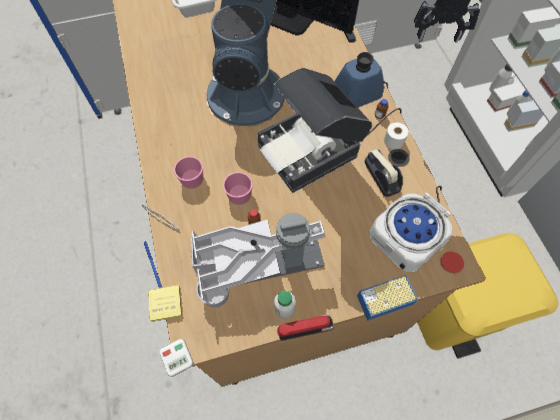

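The scene picture shows the dispenser with its cap at (305,170), the post head at (338,197), the grey bin at (357,288) and the grey jar at (390,265). In the side picture the cap is at (292,228), the post head at (254,243), the jar at (215,295) and the white bottle at (285,303). The pink cups are the look-alikes.

Run:
```python
from h import *
a=read_camera('scene')['color'][155:315,255:415]; b=read_camera('side')['color'][195:325,180:330]
im=[cv2.resize(x,None,fx=f,fy=f,interpolation=cv2.INTER_CUBIC)[:,:,::-1] for x,f in((a,3.6),(b,5))]
cv2.imwrite('pics/ca.png',im[0]);cv2.imwrite('pics/cb.png',im[1][:600])
```

```text
(no output)
```

View pics/ca.png

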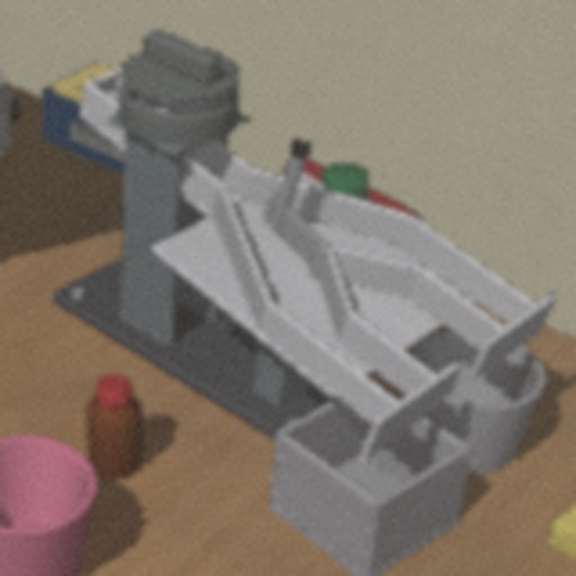

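View pics/cb.png

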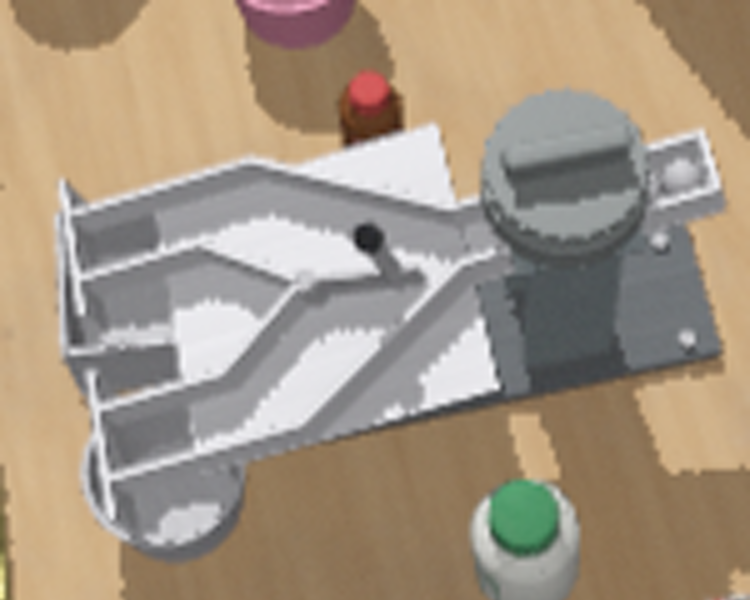

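The close-ups show the bar running nearly along the chute and the flap near the middle with its black post head. The jar (round, grey) is at the −y exit and the bin at the +y exit, so the flap must go positive.

Run:
```python
from h import *
from scipy.optimize import least_squares
np.set_printoptions(precision=4,suppress=True)
A=read_camera('scene');B=read_camera('side')
sa=lambda u,v:np.array([255+u/3.6-.4,155+v/3.6-.4]); sb=lambda u,v:np.array([180+u/5-.4,195+v/5-.4])
print('bar',tri(A,sa(181,55),B,sb(572,146)))
print('post',tri(A,sa(300,147),B,sb(368,236)))
print('bar ends side',atz(B,sb(507,162),.217),atz(B,sb(637,135),.217))
print('bar ends scene',atz(A,sa(148,38),.217),atz(A,sa(214,72),.217))
print('buffer top',atz(B,sb(524,505),.098),atz(A,sa(345,172),.098)); print('amber top',atz(B,sb(368,88),.062),atz(A,sa(115,382),.062))
print('jar rim',atz(B,sb(165,485),.058))
fl=lambda x:.115+.213*x
# chute features: (x,y,z dispenser) wall tops at trough end / Y end plate
obs=[(A,sa(181,55),(.073,0,.217)),(B,sb(572,146),(.073,0,.217)),
 (B,sb(705,133),(.147,.014,fl(.147)+.024)),(B,sb(720,188),(.147,-.014,fl(.147)+.024)),
 (B,sb(300,280),(-.045,0,fl(-.045)+.024)),(B,sb(250,163),None)]
def f(t):
    r=[]
    for p,uv,X in obs:
        if X is None: continue
        c,s=np.cos(t[2]),np.sin(t[2]); W=[t[0]+c*X[0]-s*X[1],t[1]+s*X[0]+c*X[1],X[2]]
        r+=list(proj(p,W)-uv)
    return r
best=min((least_squares(f,[.5,.1,y0]) for y0 in(0,1.57,3.14,-1.57)),key=lambda r:r.cost)
print(best.x,best.fun)
```

```text
bar (array([ 0.5734, -0.0181,  0.2079]), np.float64(0.0013039981393918871))
post (array([ 0.5763, -0.1114,  0.1773]), np.float64(0.0016123715784874286))
bar ends side [ 0.5766 -0.0481  0.217 ] [0.5797 0.0095 0.217 ]
bar ends scene [ 0.5628 -0.0007  0.217 ] [ 0.5547 -0.0597  0.217 ]
buffer top [ 0.6907 -0.0727  0.098 ] [ 0.6888 -0.0731  0.098 ]
amber top [ 0.4477 -0.0855  0.062 ] [ 0.444  -0.0849  0.062 ]
jar rim [ 0.6238 -0.2306  0.058 ]
[ 0.5703 -0.0969  1.5093] [ 2.3399 -3.2362 -2.5144 -0.3399  0.6314 -0.7674  0.8271 -0.8261  1.3147
 -1.0097]
```

Run:
```python
from h import *
np.set_printoptions(precision=3,suppress=True)
A=read_camera('scene');B=read_camera('side')
s=sense()
for X in ([0,0,.1],s['eef_pos'],[.177,.494,.0],[.3,.43,.33],[.45,.28,.0],[.45,.28,.33],[.52,.06,.0]): print(X,proj(A,X),proj(B,X))
p=read_camera('wrist');print(p['tool_from_camera'],p['camera_matrix']);save(p,'w0')
o=-B['world_to_cam'][:3,:3].T@B['world_to_cam'][:3,3];print('side cam',o)
# heights: black box far corner tops guess
for uvA,uvB in (((160,232),(265,130)),((222,172),(415,222)),((170,205),(320,90))): print(tri(A,uvA,B,uvB))
```

```text
[0, 0, 0.1] [ 53.652 345.695] [242.931  70.029]
[0.177 0.494 0.231] [ 24.853 147.032] [435.4    42.592]
[0.177, 0.494, 0.0] [ 51.792 230.153] [412.184 101.188]
[0.3, 0.43, 0.33] [79.32  99.242] [446.021  51.064]
[0.45, 0.28, 0.0] [187.576 220.142] [381.016 190.715]
[0.45, 0.28, 0.33] [172.817  99.034] [412.452 114.507]
[0.52, 0.06, 0.0] [263.645 242.064] [313.925 232.438]
[[ 0.001  0.965  0.263  0.068]
 [ 1.    -0.001 -0.001  0.001]
 [-0.     0.263 -0.965 -0.142]
 [ 0.     0.     0.     1.   ]] [[318.672   0.    271.907]
 [  0.    318.672 207.255]
 [  0.      0.      1.   ]]
side cam [ 0.958 -0.159  1.078]
(array([0.249, 0.019, 0.164]), np.float64(0.06369088071080674))
(array([0.595, 0.295, 0.086]), np.float64(0.006192026952532428))
(array([0.273, 0.118, 0.217]), np.float64(0.08050160850113942))
```

View pics/w0.png

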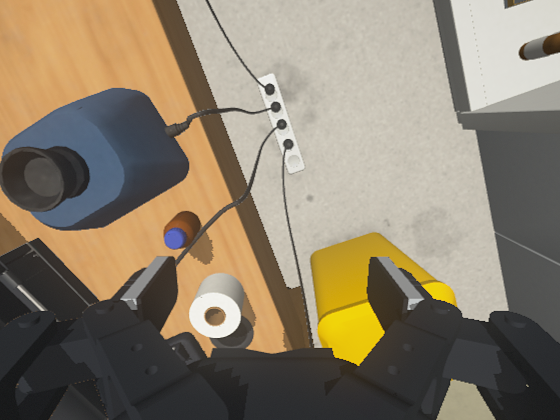

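The wrist view shows the bench behind the arm: a blue bottle, a roll and the yellow bin. The fingers are clear of them all. I'll swing over to the dispenser now, raised.

```bash
python3 -m crank '0 0 0.45 -1 0 -1 60; 0 0 0.45 -1 0.1 -1 40; 0 0 0.45 -1 0.1 -1 20; 0 0 0.45 -1 0.1 -1 0; 0 0 0.45 -1 0.1 -1 0; 0 0 0.45 -1 0.1 -0.5 0; 0 0 0.45 -1 0.1 0 0; 0 0 0.45 -1 0.1 0 0'; python3 -m crank '0 0 0.43 -1 0.1 0 0; 0 0 0.43 -1 0.1 0 0; 0 0 0.43 -1 0.1 0 0; 0 0 0.43 -1 0.1 0 0; 0 0 0.43 -1 0.1 0 0; 0 0 0.43 -1 0.1 0 0; 0 0 0.43 -1 0.1 0 0; 0 0 0.43 -1 0.1 0 0'; python3 -m crank '0 0 0.43 -1 0.1 0 0; 0 0 0.43 -1 0.1 0 0; 0 0 0.43 -1 0.1 0 0; 0 0 0.43 -1 0.1 0 0; 0 0 0.43 -1 0.1 0 0; 0 0 0.43 -1 0.1 0 0; 0 0 0.43 -1 0.1 0 0; 0 0 0.43 -1 0.1 0 0'
```

```text
clock: 2.05
eef_pos: [0.3605, 0.4121, 0.3692]
eef_rot: [0.354, 0.935, 0.0, 0.0]
wrist_force: [0.7, 0.3, -1.0]
grip_width: 0.0001
finger_force: 0.0
clock: 2.85
eef_pos: [0.5024, 0.2712, 0.3687]
eef_rot: [0.515, 0.857, -0.0, -0.0]
wrist_force: [0.4, -0.4, -0.2]
grip_width: 0.0003
finger_force: 0.0
clock: 3.65
eef_pos: [0.5858, 0.0894, 0.3686]
eef_rot: [0.661, 0.751, -0.0, -0.0]
wrist_force: [0.1, -0.2, 0.6]
grip_width: -0.0
finger_force: 0.0
```

```bash
python3 -m crank '0 0 0.4 -1 0 0 0; 0 0 0.4 -1 0 0 0; 0 0 0.4 -1 0 0 0; 0 0 0 -1 0 0 0; 0 0 0 -1 0 0 0; 0 0 0 0 0 0 0'
python3 - <<'E'
from h import *
s=sense();print(s['eef_pos'],s['eef_rot'],s['qpos'])
p=read_camera('wrist');save(p,'w1')
for q in('cap_grip','flap_post','milling_jar','buffer_bottle'):
    for b in boxes_of(q,p)[:2]:print(q,round(b['conf'],2),np.round(b['extent']))
E
```

```text
clock: 4.25
eef_pos: [0.5922, -0.0368, 0.3687]
eef_rot: [0.707, 0.707, -0.0, 0.0]
wrist_force: [-1.0, 0.1, 0.6]
grip_width: -0.0001
finger_force: 0.0
[ 0.59217027 -0.03679161  0.36868387] [ 7.06714825e-01  7.07498409e-01 -3.37749321e-04  2.08667308e-04] [-6.16456838e-02  3.67371999e-01  5.20080959e-01  1.72363945e+00
 -7.82602713e-04  1.50804254e+00]
cap_grip 0.85 [212. 138. 289. 211.]
cap_grip 0.37 [246. 106. 268. 124.]
flap_post 0.84 [250. 216. 267. 254.]
milling_jar 0.75 [ 40. 253. 102. 312.]
milling_jar 0.61 [ 86. 186. 145. 240.]
buffer_bottle 0.57 [322. 169. 358. 213.]
```

View pics/w1.png

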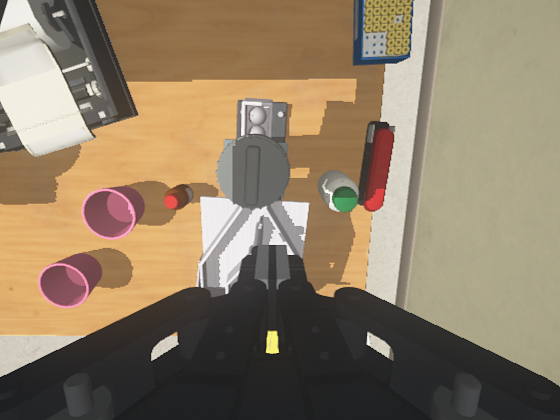

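The wrist view shows the cap disc at (253,171) with its bar nearly vertical in the image (145 to 205). The balls are at (257,117). The flap lies partly behind the fingers, and both bottles stand well to the sides.

```bash
cat >> h.py <<'E'
def watz(p,s,uv,z):
    T=np.eye(4);T[:3,:3]=R.from_quat(s['eef_rot']).as_matrix();T[:3,3]=s['eef_pos']
    p=dict(p);p['world_to_cam']=np.linalg.inv(T@np.array(p['tool_from_camera']));return atz(p,uv,z)
E
python3 - <<'E'
from h import *
np.set_printoptions(precision=4,suppress=True)
s=sense();p=read_camera('wrist')
c=cv2.resize(p['color'][95:275,190:330],None,fx=3.3,fy=3.3,interpolation=cv2.INTER_CUBIC);cv2.imwrite('pics/w1c.png',c[:,:,::-1])
for uv,z in (((253,147),.217),((252,206),.217),((245,175),.217),((260,175),.217),((218,171),.199),((290,171),.199),((344,200),.098)):print(uv,watz(p,s,uv,z))
E
```

```text
(253, 147) [0.5743 0.011  0.217 ]
(252, 206) [ 0.5728 -0.0445  0.217 ]
(245, 175) [ 0.5666 -0.0147  0.217 ]
(260, 175) [ 0.5805 -0.0146  0.217 ]
(218, 171) [ 0.5386 -0.0139  0.199 ]
(290, 171) [ 0.6093 -0.0135  0.199 ]
(344, 200) [ 0.6879 -0.0675  0.098 ]
```

View pics/w1c.png

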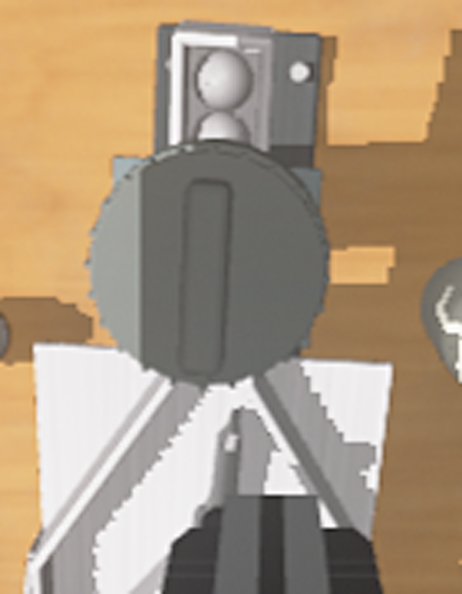

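```bash
python3 -m crank '0 0 0 -1 0.6 0 0; 0 0 0 -1 0.6 0 0; 0 0 0 -1 0 0.5 0; 0 0 0 -0.1 0 1 0; 0 0 0 0 0 1 0; 0 0 0 0 0 1 0; 0 0 0 0 0 1 0; 0 0 0 0 0 1 0'; python3 -m crank '0 0 0 0 0 1 0; 0 0 0 0 0 1 0; 0 0 0 0 0 0.6 0; 0 0 0 0 0 0.4 0; 0 0 0 0 0 0 0'
python3 - <<'E'
from h import *
a=read_camera('scene')['color'][130:330,240:440]
cv2.imwrite('pics/p1.png',cv2.resize(a,None,fx=3,fy=3,interpolation=cv2.INTER_CUBIC)[:,:,::-1])
E
```

```text
clock: 5.35
eef_pos: [0.6225, -0.1108, 0.2304]
eef_rot: [0.705, 0.709, 0.0, 0.0]
wrist_force: [0.4, -0.3, 0.4]
grip_width: -0.0002
finger_force: 0.0
clock: 5.85
eef_pos: [0.6219, -0.1109, 0.1551]
eef_rot: [0.705, 0.709, -0.001, -0.001]
wrist_force: [-0.3, -0.0, -0.3]
grip_width: -0.0003
finger_force: 0.0
```

View pics/p1.png

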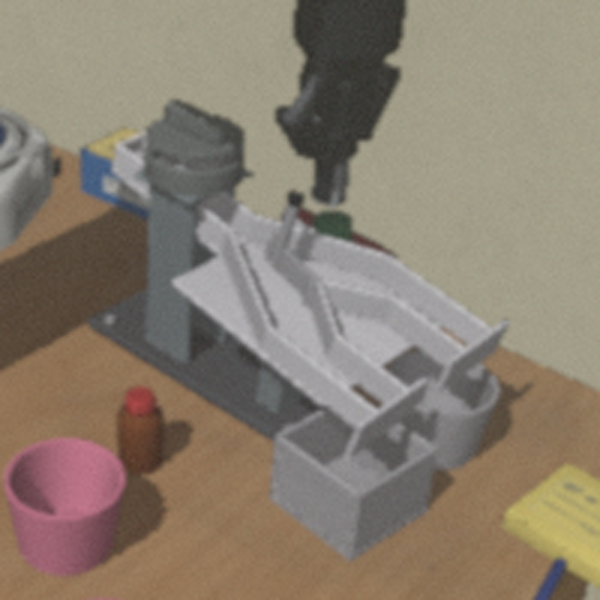

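The close-up shows the shut fingertips at (330,200), beyond the post head at (295,198) and above the walls. The post is clear to be pushed toward the robot.

```bash
python3 -m crank '0 0 0 0 -0.4 0 0; 0 0 0 0 -0.4 0 0; 0 0 0 0 -0.4 0 0; 0 0 0 0 0 0 0'; python3 -m crank '0 0 0 0 -0.3 0 0; 0 0 0 0 -0.3 0 0; 0 0 0 0 0 0 0';python3 -m crank '0 0 0 0 -0.2 0 0; 0 0 0 0 -0.2 0 0; 0 0 0 0 0 0 0'
```

```text
clock: 6.3
eef_pos: [0.5911, -0.1118, 0.1572]
eef_rot: [0.706, 0.708, 0.0, 0.0]
wrist_force: [-0.4, 0.7, -0.2]
grip_width: -0.0002
finger_force: 0.0
clock: 6.6
eef_pos: [0.5764, -0.1119, 0.1565]
eef_rot: [0.706, 0.708, -0.0, -0.0]
wrist_force: [-0.2, 0.4, 0.6]
grip_width: 0.0003
finger_force: 0.0
clock: 6.9
eef_pos: [0.5692, -0.1122, 0.1565]
eef_rot: [0.706, 0.708, 0.001, 0.002]
wrist_force: [8.3, -0.5, -3.7]
grip_width: -0.0001
finger_force: 4.2
```

```bash
python3 -m crank '0 0 0 0 -0.1 0 0; 0 0 0 0 0 0 0'; python3 -m crank '0 0 0 0 0.6 0 0; 0 0 0 0 0.6 -0.5 0; 0 0 0 0 0 -1 0;0 0 0 0 0 -1 0;0 0 0 0 0 -1 0; 0 0 0 1 0 -1 0; 0 0 0 1 0 0 50; 0 0 0 1 0 0 50'
python3 - <<'E'
from h import *
a=read_camera('scene')['color'][155:315,255:415]; b=read_camera('side')['color'][195:325,180:330]
im=np.hstack([cv2.resize(x,(400,400),interpolation=cv2.INTER_CUBIC)[:,:,::-1] for x in(a,b)])
cv2.imwrite('pics/p2.png',im)
E
```

```text
clock: 7.1
eef_pos: [0.5688, -0.1122, 0.1568]
eef_rot: [0.706, 0.709, 0.002, 0.003]
wrist_force: [16.9, -1.1, -8.8]
grip_width: -0.0003
finger_force: 8.1
clock: 7.9
eef_pos: [0.5946, -0.0362, 0.2695]
eef_rot: [0.706, 0.708, 0.0, 0.0]
wrist_force: [0.8, 0.8, -0.7]
grip_width: 0.0283
finger_force: 0.0
```

View pics/p2.png

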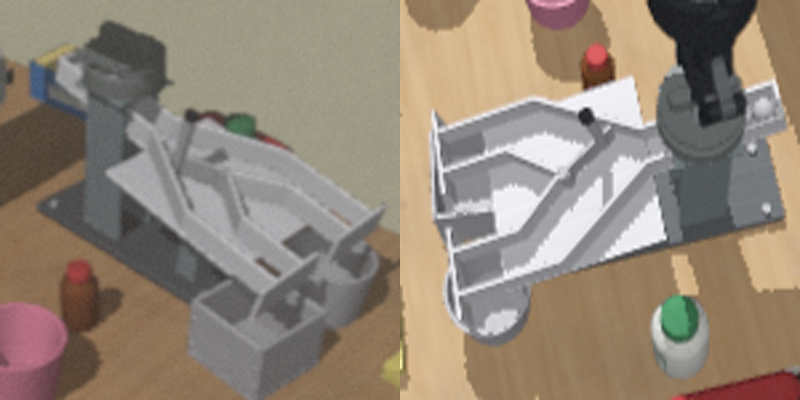

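The flap now lies against the +y wall, with the post head at (587,117) in the right half, so the bin exit is shut and the jar exit open. The jar, bin and bottles haven't moved. Next I'll grip the bar.

```bash
python3 -m crank '0 0 0.5 0.7 -0.86 0 45; 0 0 0 0 0 0.5 45; 0 0 0 0 0 0.5 45; 0 0 0 0 0 0.5 45; 0 0 0 0 0 0.5 45; 0 0 0 0 0 0.5 45; 0 0 0 0 0 0 45'; python3 -m crank '0 0 0 0 0 0 20; 0 0 0 0 0 0 10; 0 0 0 0 0 0 5; 0 0 0 0 0 0 5; 0 0 0 0 0 0 5' 100
```

```text
clock: 8.7
eef_pos: [0.5719, -0.0199, 0.2045]
eef_rot: [0.724, 0.69, -0.001, -0.001]
wrist_force: [-0.1, -0.1, 0.2]
grip_width: 0.045
finger_force: 0.0
clock: 9.2
eef_pos: [0.573, -0.0195, 0.2074]
eef_rot: [0.724, 0.69, 0.0, 0.0]
wrist_force: [-3.3, -2.0, 5.8]
grip_width: 0.0097
finger_force: 99.2
```

```bash
python3 -m crank '0 0 0 0 0 0.15 5; 0 0 0 0 0 0.15 5; 0 0 0 0 0 0 5'; python3 -m crank '0 0 0 0 0 0.15 5; 0 0 0 0 0 0.1 5; 0 0 0 0 0 0 5'
```

```text
clock: 9.5
eef_pos: [0.5731, -0.0195, 0.2006]
eef_rot: [0.724, 0.69, 0.0, 0.001]
wrist_force: [-6.0, -0.4, 14.6]
grip_width: 0.0097
finger_force: 100.5
clock: 9.8
eef_pos: [0.5733, -0.0195, 0.1994]
eef_rot: [0.724, 0.69, 0.002, 0.003]
wrist_force: [-17.7, -0.6, 51.9]
grip_width: 0.0099
finger_force: 105.2
```

```bash
python3 -m crank '0 0 -0.5 0 0 -0.06 5; 0 0 -1 0 0 0 5; 0 0 -1 0 0 0 5; 0 0 -1 0 0 0 5; 0 0 0 0 0 0 5'; python3 -c "
from h import *
s=sense();print(s['wrist_torque'],s['qpos'])"
```

```text
clock: 10.3
eef_pos: [0.5727, -0.0196, 0.1994]
eef_rot: [0.585, 0.811, 0.001, 0.002]
wrist_force: [-16.4, -1.1, 40.7]
grip_width: 0.01
finger_force: 103.9
[-0.15080457  3.61901082  0.03808289] [-3.38747869e-02  3.28692447e-01  3.22839265e-02  1.26985592e+00
 -5.96501854e-04  1.21536188e+00]
```

```bash
python3 -m crank '0 0 -1 0 0 0 5; 0 0 -1 0 0 0 5; 0 0 -1 0 0 0 5; 0 0 -1 0 0 0 5; 0 0 -1 0 0 0 5; 0 0 -1 0 0 0 5; 0 0 -1 0 0 0 5; 0 0 0 0 0 0 5'; python3 -c "
from h import *
s=sense();print(s['wrist_torque'],s['eef_rot'])"; python3 -m crank '0 0 -0.6 0 0 0 5; 0 0 -0.3 0 0 0 5; 0 0 0 0 0 0 5'; python3 -c "
from h import *
s=sense();print(s['wrist_torque'],s['eef_rot'])"
```

```text
clock: 11.1
eef_pos: [0.5718, -0.0202, 0.1995]
eef_rot: [0.255, 0.967, -0.001, 0.002]
wrist_force: [-20.5, -4.2, 42.1]
grip_width: 0.0098
finger_force: 104.2
[-0.81491875  4.28861297  0.00706166] [ 2.55484463e-01  9.66811387e-01 -5.90851792e-04  1.75546827e-03]
clock: 11.4
eef_pos: [0.5718, -0.0203, 0.1994]
eef_rot: [0.211, 0.977, -0.001, 0.002]
wrist_force: [-19.3, -4.5, 43.5]
grip_width: 0.0095
finger_force: 104.7
[-0.78055085  4.34883724 -0.72980374] [ 2.11452857e-01  9.77386599e-01 -6.63066628e-04  1.63902939e-03]
```

The torque of −0.73 N m and 68° of turn mean the cap is at its stop. I'll let it rise with the fingers, then release.

```bash
python3 -m crank '0 0 0.2 0 0 -0.4 5; 0 0 0 0 0 -0.4 5; 0 0 0 0 0 -0.3 5; 0 0 0 0 0 0 5; 0 0 0 0 0 0 45; 0 0 0 0 0 0 45; 0 0 0 0 0 -0.5 60; 0 0 0 0 0 -1 60'; python3 -m crank '0 0 0 0 0 -1 60; 0 0 0 0 0 -1 60; 0 0 0 0 0 -1 60; 0 0 0 0 0 -1 60; 0 0 0 0 0 0 60; 0 0 0 0 0 0 60; 0 0 0 0 0 0 60; 0 0 0 0 0 0 60'
python3 - <<'E'
from h import *
A=read_camera('scene');B=read_camera('side')
for q in ('ball_0','milling_jar','cap_grip'):
    for P in(A,B): print(q,[(round(b['conf'],2),np.round(b['extent'])) for b in boxes_of(q,P)[:4]])
im=np.hstack([cv2.resize(x,(400,400),interpolation=cv2.INTER_CUBIC)[:,:,::-1] for x in(A['color'][155:315,255:415],B['color'][195:325,180:330])])
cv2.imwrite('pics/p3.png',im)
E
```

```text
clock: 12.2
eef_pos: [0.5725, -0.0192, 0.2578]
eef_rot: [0.221, 0.975, -0.0, -0.002]
wrist_force: [-0.9, 0.4, 0.3]
grip_width: 0.0604
finger_force: 0.0
clock: 13.0
eef_pos: [0.5729, -0.0193, 0.358]
eef_rot: [0.221, 0.975, -0.0, -0.001]
wrist_force: [0.1, 0.1, -0.8]
grip_width: 0.0601
finger_force: 0.0
ball_0 []
ball_0 [(0.48, array([217., 288., 226., 298.])), (0.4, array([212., 290., 222., 302.]))]
milling_jar [(0.76, array([243., 276., 281., 321.])), (0.74, array([372., 246., 406., 288.])), (0.67, array([250., 328., 297., 384.]))]
milling_jar [(0.85, array([225., 173., 251., 204.])), (0.79, array([197., 280., 230., 308.])), (0.78, array([177., 157., 203., 188.])), (0.63, array([240., 229., 261., 253.]))]
cap_grip [(0.67, array([288., 156., 324., 181.]))]
cap_grip [(0.6, array([275., 209., 306., 242.])), (0.4, array([211., 289., 220., 298.]))]
```

View pics/p3.png

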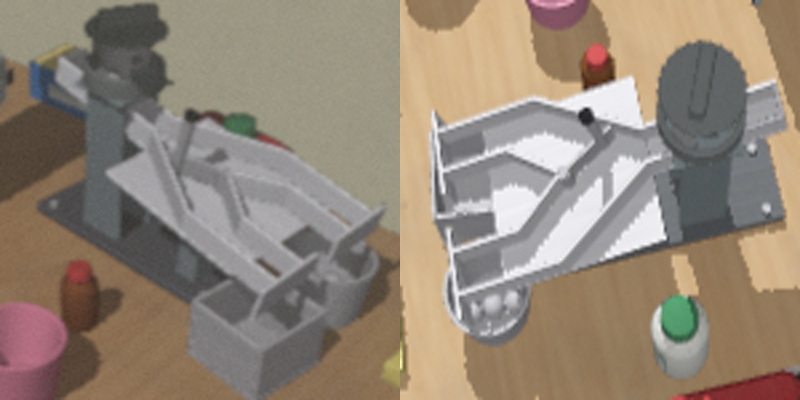

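The cap has sprung up, the trough and chute are empty, and three balls show in the round jar at about (475,310), (493,305) and (512,298). The bystanders are in place and the robot is clear.

```bash
python3 -c "
from cell import *
print(hand_in())"
```

```text
the job is handed in; nothing more can be done
None
```

All three balls are in the round milling jar, with the flap fully over, the cap turned to its stop and sprung up, the jar, bin and bottles unmoved, and the job handed in at about 13 s on the robot's clock.

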